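Tap a stuck vial tray loose

ROBOT

A 6-joint arm with a two-finger parallel gripper is mounted at the origin on the work surface. World frame = base frame: x ahead of the robot, y to its left, z up, the work surface at z = 0. Lengths are in m, angles in rad, forces in N, time in s.
With the tool pointing down it reaches from about 0.375 to 0.975 m from the base axis. Payload 3.8 kg.
Tool frame: the origin (TCP) lies at the very end of the fingers, on their centre line; the grasp point (between the pads) lies 19 mm behind it; z points along the fingers, y is the line along which they close (so a half turn about z gives the same grasp; the last joint's range is limited). The gripper opens to 85 mm and grips with 20 to 120 N. Pads are 22 mm wide; open, the fingers measure 114 mm over their backs; the gripper's body (76 mm by 85 mm) begins 54 mm behind the grasp point. The pads swing forward as they close: fully open they stand 13 mm farther back than shut.
Start: joints at [-1.222, 0.264, 1.604, -0, 1.274, -0.037], TCP at [0.254, -0.625, 0.231] pointing down, gripper open.
Joint ranges: [-2.63, 2.63], [-0.94, 2.18], [0.31, 2.57], [-1.31, 4.45], [0, 2.66], [-2.55, 2.55]. Speed limits (rad/s): [2.57, 2.57, 3.14, 3.14, 3.14, 3.14].

INTERFACE

Orientations are given as a unit quaternion [w, x, y, z].
In Python, from plant import env gives the robot as it stands. The module is installed in compiled form; this text tells all that it offers.
- The arm moves only by the shell command python3 -m handwheel 'ROWS'. ROWS is JSON, a list of rows, each an object of numbers: "x", "y", "z": the shift along the tool's x, y, z in m; "wx", "wy", "wz": the turn, a rotation vector about the tool's x, y, z in degrees; "fingers": the opening, from 0 (shut) to 1 (fully open). A call has 1 to 20 rows; each row is the pose to reach, as a shift and turn from the pose commanded when the call began, along the tool's axes at that moment; what a row does not reach only later rows make up. A row lasts 1/8 s, in which the tool goes at most 62.5 mm and 10.7 degrees, less where a joint would pass 70% of its speed; a pose out of reach is approached as far as the arm can. A call with a gripper value outside its range is refused whole. The fingers move at their own pace and stop on an object; the grip force is fixed at half the most. Time passes only in rows, so rows that repeat a pose let the fingers close. It gives the time, the measured TCP pose, the force, the opening and the grip force at its end, in the units of the state.
- env.get_obs(): the state, without advancing time (a new reading comes with each control period).
- env.capture(name): name is "side" or "top" or "wrist"; returns the picture (384x512x3 uint8, red, green, blue); there is no depth.
- env.get_calibration(name): a dict with "vfov" (degrees; the focal length in pixels is half the picture's height over the tangent of half this angle, whatever the lens; pixels are square), "cx", "cy" (the principal point, pixels), "extrinsics" (4x4, takes a point from world to camera coordinates). Camera axes: x right, y down, z forward; pixel columns grow to the right and rows downward; lengths in m; the calibration is good to about 2 mm. A picture is of the moment at which its call begins: read the wrist's pose just before it. get_calibration takes no time and is no camera call; for the wrist camera it gives the pose at the moment of the call.
- env.job_done(): hands the job in; it is judged then, once.
The state is a dict: "time_s": time; "q": joint angles; "joint_vel": joint speeds; "joint_torque": joint torques, N m; "position": TCP position; "tool_rot": TCP orientation; "wrist_force": force on the tool from outside, world axes, zero at the start; "wrist_torque": the same for the moment, N m; "grip_width": finger opening in m; "grip_force": force on a finger pad.
Only numpy, scipy, OpenCV 4.12 (cv2) and the standard library are available. Lean on these libraries where they do the work, as an engineer would, in place of code of your own. Each camera call takes 0.05 s, during which the arm holds its last target. There are 200 camera calls.

TASK

The vial tray with the red lugs is stuck in its chiller. Pick up the mallet and walk the tray out towards the open, green-striped side with light taps on the back of its two lugs in turn, never letting it sit more than 10 degrees askew, until its leading edge has reached the green strip at both ends, about 30 mm out of home; then lay the mallet back on the bench. Touch the tray with the mallet only and leave the blue-lugged tray alone.

Things in the scene. Friction and masses are not known exactly. Their poses are not given: they have to be found in the camera images.
- mallet_grip (a point): Mallet lying on the bench, 225 mm long, 0.28 kg. Point: centre of the wooden handle's section (24 mm wide, 22 high) where to grip it, 22 mm above the bench. x along the handle to the head, z up. Head: black cylinder 44 mm in diameter, 80 mm long along y, an orange soft face at each end (40 mm either side of the handle axis); its axis is 60 mm ahead of the point in x.
- base_red: Fixed chiller base of the red-lugged tray, cream with dark deck, 190 (x) by 130 mm (y); steel fence on three sides, 42 mm above the bench. Origin: centre of its underside, on the bench. +y is the way out, the unfenced side with a green strip on the deck from y = +35 mm. Tray fully home: both lug centres at y = -25 mm; 30 mm out: at y = +5 mm. Stops at 39 mm out.
- tray_red: Stuck aluminium vial tray 150 x 60 x 25 mm, top 55 mm above the bench, a red lug at each end, 120 mm apart. Origin: underside, below the far lug; x from near lug to far lug, y the way out. Starts within 4 mm of home. Cannot be lifted. A lug pushed along +y (about 4 N) moves that end only, the tray turning about the other lug; it stays where left.
- red_lug_near (a point): Centre of the red lug at the tray's -x end: 24 mm wide (x), 16 mm thick (y), standing from 55 to 110 mm above the bench; this point is 85 mm above the bench. Strike its flat back (-y face), 8 mm behind this point.
- red_lug_far (a point): The same for the red lug at the tray's +x end.
- tray_blue: The same kind of tray with blue lugs in its own base, a bystander to be left alone. Origin and axes as for tray_red.

How it is judged:
On the way, in this order (a step that is already met when the one before it is completed fails the run):
1. the mallet is picked up, its handle at least 50 mm above the bench (height (world z) of mallet_grip above 0.05 m), for 0.1 s.
2. with the mallet up, both ends of the red tray are at least 10 mm out (y of each of red_lug_near, red_lug_far in the frame of base_red above -0.015 m and height (world z) of mallet_grip above 0.05 m), for 0.1 s.
At the end, for the whole second after the job is handed in: Both lugs of the red tray are at least 23 mm out of home (base y above -2 mm), and the mallet lies flat and still on the bench (grip point below 35 mm, tilt under 0.3 rad) (y of each of red_lug_near, red_lug_far in the frame of base_red above -0.002 m and height (world z) of mallet_grip below 0.035 m and angle between mallet_grip's own z axis and vertical below 0.3 rad and linear speed of mallet below 0.03 m/s); the robot touches nothing.
It fails at once if the red tray sits more than 10 degrees askew in its base (angle between the x axis of tray_red and the x axis of base_red, either way round above 0.1746 rad).
It fails at once if the red tray is hit hard (mallet force above 60 N) (contact force between mallet and tray_red above 60 N).
It fails at once if the gripper or arm touches the red tray (contact force between any of the fingers, the arm and tray_red above 1 N).
It fails at once if the blue tray is moved by more than 5 mm (distance of tray_blue from where it was at the start of the episode above 0.005 m).
It also fails if it takes over 66 s, if anything falls off the work surface, if the arm or the gripper's body presses on something with over 40 N, if the wrist force passes 120 N, or if a joint passes its speed limit or range.

## Working session

There is one attempt and no reset: what is moved stays moved. The work goes in short steps, Python scripts to look and compute and a shell command to move; the robot and the scene stay as the last step left them, time stands still between calls to the robot, and variables do not carry over. Pictures are saved under pics/ and viewed, at most 10 in all, crops included, and the job is handed in when it is done.

```bash
mkdir -p pics
cat > h.py <<'E'
import numpy as np,cv2
from plant import env
from scipy.spatial.transform import Rotation as R
def shot(n,f):
    c=env.get_calibration(n); im=np.asarray(env.capture(n)); cv2.imwrite('pics/'+f,im[:,:,::-1]); return im,c
def ray(c,u,v):
    E=np.array(c['extrinsics']); f=192/np.tan(np.radians(c['vfov'])/2)
    d=E[:3,:3].T@np.array([(u-c['cx'])/f,(v-c['cy'])/f,1]); return -E[:3,:3].T@E[:3,3],d
def onz(c,u,v,z):
    o,d=ray(c,u,v); return o+d*(z-o[2])/d[2]
def proj(c,p):
    E=np.array(c['extrinsics']); f=192/np.tan(np.radians(c['vfov'])/2)
    q=E[:3,:3]@p+E[:3,3]; return q[:2]/q[2]*f+[c['cx'],c['cy']]
def blobs(m,a=15):
    n,l,s,ce=cv2.connectedComponentsWithStats(m.astype(np.uint8)); return [(s[i].tolist(),ce[i].round(1).tolist()) for i in range(1,n) if s[i,4]>=a]
def red(im):
    h=cv2.cvtColor(im,cv2.COLOR_RGB2HSV); return ((h[...,0]<6)|(h[...,0]>174))&(h[...,1]>150)&(h[...,2]>60)
E
python3 - <<'E'
from h import *
for n in('top','side'):
    im,c=shot(n,n+'0.png'); print(n,{k:np.round(v,3).tolist() for k,v in c.items()}); print(blobs(red(im)))
a,b=cv2.imread('pics/top0.png'),cv2.imread('pics/side0.png')
o=env.get_obs(); print(o['time_s'],o['tool_rot'],o['position'])
E
```

```text
top {'vfov': 57.05, 'cx': 253.873, 'cy': 194.245, 'extrinsics': [[-0.005, -1.0, -0.03, -0.014], [-0.992, 0.009, -0.127, 0.576], [0.127, 0.029, -0.991, 0.888], [0.0, 0.0, 0.0, 1.0]]}
[([0, 67, 512, 13, 1848], [257.8, 73.0]), ([346, 95, 37, 12, 323], [363.9, 100.5]), ([162, 154, 7, 9, 54], [164.7, 158.0]), ([157, 202, 7, 10, 57], [159.7, 206.2])]
side {'vfov': 54.963, 'cx': 256.291, 'cy': 193.433, 'extrinsics': [[-0.771, -0.636, 0.018, 0.423], [-0.363, 0.415, -0.834, 0.299], [0.523, -0.65, -0.551, 0.45], [0.0, 0.0, 0.0, 1.0]]}
[([261, 0, 143, 108, 12866], [328.9, 47.4]), ([205, 131, 40, 18, 52], [223.7, 140.0]), ([238, 134, 24, 19, 202], [250.0, 142.3]), ([167, 155, 24, 12, 42], [178.5, 160.8]), ([0, 179, 139, 66, 327], [65.3, 213.1]), ([120, 220, 18, 32, 351], [128.8, 234.4]), ([162, 255, 18, 35, 407], [171.3, 271.7])]
0.1 [-1.02740431e-03  9.81451785e-01  1.91706316e-01 -1.62550655e-04] [ 0.25377024 -0.62474067  0.23006164]
```

View pics/top0.png

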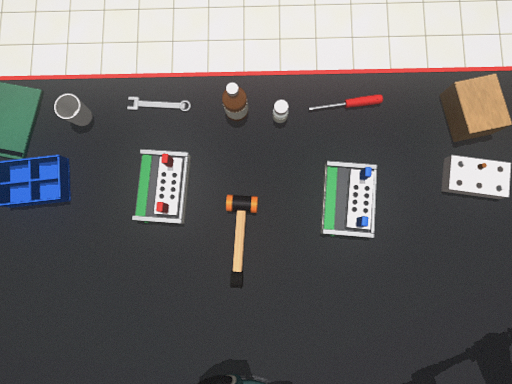

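View pics/side0.png

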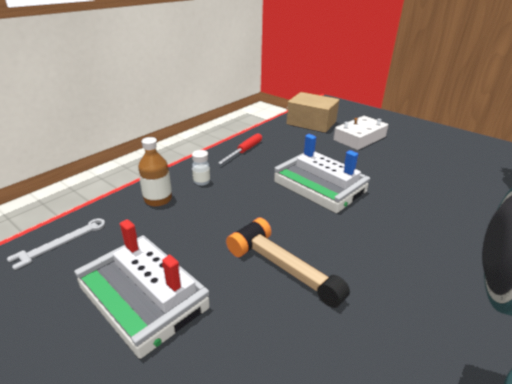

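Top view: the red tray's lugs are at (165,158) far and (160,206) near, with its green strip on the left (world +y). The mallet head is at (242,203), its handle running down to (236,280), and the blue tray is on the right, clear. The side view agrees, with red lugs at (129,234) and (171,272).

Run:
```python
from h import *
T=cv2.imread('pics/top0.png')[:,:,::-1].copy();S=cv2.imread('pics/side0.png')[:,:,::-1].copy()
ct,cs=env.get_calibration('top'),env.get_calibration('side')
def tri(a,b):
    o1,d1=ray(ct,*a);o2,d2=ray(cs,*b); s=np.linalg.lstsq(np.c_[d1,-d2],o2-o1,rcond=None)[0]
    p,q=o1+s[0]*d1,o2+s[1]*d2; return ((p+q)/2).round(4),np.linalg.norm(p-q).round(4)
print('far',tri((164.7,158),(128.8,234.4)),'near',tri((159.7,206.2),(171.3,271.7)))
h=cv2.cvtColor(T,cv2.COLOR_RGB2HSV)
def m(lo,hi,roi):
    k=cv2.inRange(h,lo,hi); z=np.zeros_like(k); x0,y0,x1,y1=roi; z[y0:y1,x0:x1]=k[y0:y1,x0:x1]; return z
o=m((5,180,120),(16,255,255),(220,190,265,216)); bl=blobs(o); print('orange',[(b,onz(ct,*b[1],.022).round(4)) for b in bl])
w=m((8,60,90),(22,200,255),(225,208,255,275)); ys,xs=np.nonzero(w); print('wood',xs.min(),xs.max(),ys.min(),ys.max())
for y in(220,235,250,262): x=np.nonzero(w[y])[0]; print(y,x.min(),x.max(),onz(ct,x.mean(),y,.033).round(4))
g=m((50,100,50),(75,255,255),(125,145,165,230)); c=max(cv2.findContours(g,0,1)[0],key=cv2.contourArea)
bp=cv2.boxPoints(cv2.minAreaRect(c)); print('green',[(p.round(1),onz(ct,*p,.03).round(4)) for p in bp])
f=m((0,0,130),(180,60,255),(125,140,195,232)); c=max(cv2.findContours(f,0,1)[0],key=cv2.contourArea)
bp=cv2.boxPoints(cv2.minAreaRect(c)); print('fence',[(p.round(1),onz(ct,*p,.042).round(4)) for p in bp])
v=np.hstack([cv2.resize(T[140:232,120:200],None,fx=5,fy=5),cv2.resize(T[185:285,215:265],None,fx=4.6,fy=4.6,)[:460]]);cv2.imwrite('pics/c1.png',v[:,:,::-1])
```

```text
far (array([0.6615, 0.2028, 0.0907]), np.float64(0.0043)) near (array([0.5403, 0.2123, 0.0913]), np.float64(0.0031))
orange [(([227, 195, 6, 5, 23], [229.3, 196.9]), array([0.5715, 0.0482, 0.022 ])), (([251, 197, 7, 5, 28], [253.6, 198.9]), array([ 0.5656, -0.0165,  0.022 ])), (([227, 205, 5, 6, 29], [228.9, 207.6]), array([0.5429, 0.0491, 0.022 ])), (([251, 205, 6, 8, 35], [253.5, 208.7]), array([ 0.5395, -0.0161,  0.022 ]))]
wood 226 254 208 271
220 236 245 [0.5093 0.0176 0.033 ]
235 235 244 [0.4705 0.0202 0.033 ]
250 234 243 [0.4321 0.0228 0.033 ]
262 233 242 [0.4017 0.0253 0.033 ]
green [(array([134.7, 214.5], dtype=float32), array([0.5258, 0.2977, 0.03  ])), (array([141.8, 153.6], dtype=float32), array([0.6902, 0.2847, 0.03  ])), (array([151.5, 154.8], dtype=float32), array([0.6868, 0.2582, 0.03  ])), (array([144.4, 215.6], dtype=float32), array([0.5227, 0.2717, 0.03  ]))]
fence [(array([153.1, 212.9], dtype=float32), array([0.5288, 0.245 , 0.042 ])), (array([158.9, 155.2], dtype=float32), array([0.6824, 0.2344, 0.042 ])), (array([182.3, 157.5], dtype=float32), array([0.6753, 0.1714, 0.042 ])), (array([176.6, 215.3], dtype=float32), array([0.5222, 0.1833, 0.042 ]))]
```

View pics/c1.png

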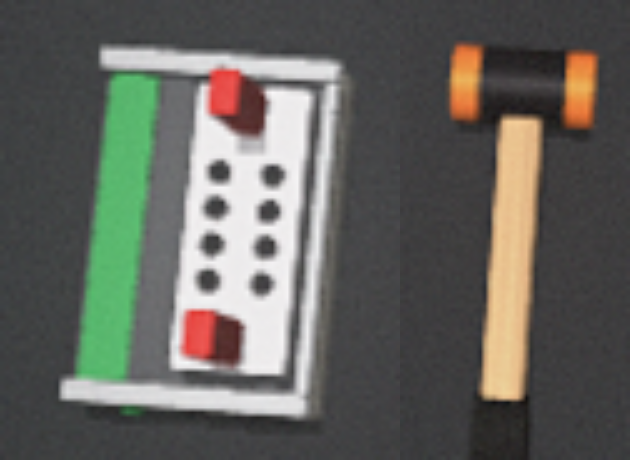

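Lug spacing comes out at 121 mm (120 expected), and the base and mallet are both yawed by about -4.4°. The grip point is about (0.494, 0.019). Moving above it.

```bash
python3 -m handwheel '[{"x":0.465,"y":-0.506,"z":0,"wz":26.4,"fingers":1},{"x":0.465,"y":-0.506,"z":0,"wz":26.4,"fingers":1},{"x":0.465,"y":-0.506,"z":0,"wz":26.4,"fingers":1},{"x":0.465,"y":-0.506,"z":0,"wz":26.4,"fingers":1},{"x":0.465,"y":-0.506,"z":0,"wz":26.4,"fingers":1},{"x":0.465,"y":-0.506,"z":0,"wz":26.4,"fingers":1},{"x":0.465,"y":-0.506,"z":0,"wz":26.4,"fingers":1},{"x":0.465,"y":-0.506,"z":0,"wz":26.4,"fingers":1},{"x":0.465,"y":-0.506,"z":0,"wz":26.4,"fingers":1},{"x":0.465,"y":-0.506,"z":0,"wz":26.4,"fingers":1},{"x":0.465,"y":-0.506,"z":0,"wz":26.4,"fingers":1},{"x":0.465,"y":-0.506,"z":0,"wz":26.4,"fingers":1},{"x":0.465,"y":-0.506,"z":0,"wz":26.4,"fingers":1},{"x":0.465,"y":-0.506,"z":0,"wz":26.4,"fingers":1},{"x":0.465,"y":-0.506,"z":0,"wz":26.4,"fingers":1}]'
python3 - <<'E'
from h import *
im,c=shot('wrist','w1.png'); o=env.get_obs(); r=o['tool_rot']
print(R.from_quat(r,scalar_first=True).as_matrix().round(3))
print(proj(c,np.array([.494,.0188,.033])),proj(c,np.array([.554,.0145,.022])))
h=cv2.cvtColor(im,cv2.COLOR_RGB2HSV)
print(blobs(cv2.inRange(h,(5,200,120),(14,255,255)),60)); 
w=cv2.inRange(h,(8,60,90),(22,190,255)); print(blobs(w,300))
# base from fence corners in top0, z=.042
ct=env.get_calibration('top')
P=np.array([onz(ct,*p,.042) for p in [(140.2,149.4),(188,153.2),(184,223),(132.2,219)]]); print(P.round(4),P.mean(0))
E
```

```text
[[ 0.926  0.376 -0.001]
 [ 0.376 -0.926  0.002]
 [ 0.    -0.002 -1.   ]]
[-468.25445954 -485.70206454] [-454.27981586 -590.40703372]
[]
[([395, 112, 117, 241, 13154], [472.5, 244.3])]
[[0.6988 0.2851 0.042 ]
 [0.6868 0.1566 0.042 ]
 [0.502  0.1635 0.042 ]
 [0.5133 0.2994 0.042 ]] [0.6002352  0.22615645 0.042     ]schema error: expected keys x, y, z, wx, wy, wz, fingers
```

View pics/w1.png

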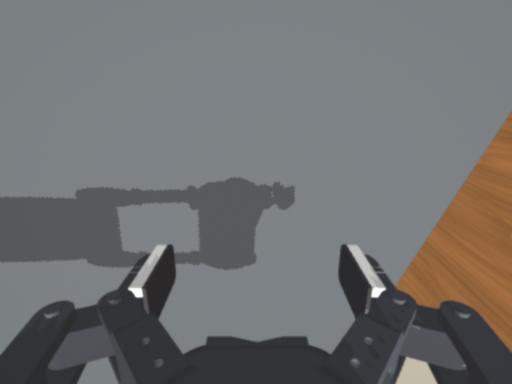

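The wrist picture shows only bench and gripper shadow. The move was refused because every row needs all seven keys. Retrying with them.

```bash
python3 -m handwheel '[{"x":0.465,"y":-0.506,"z":0,"wx":0,"wy":0,"wz":26.4,"fingers":1},{"x":0.465,"y":-0.506,"z":0,"wx":0,"wy":0,"wz":26.4,"fingers":1},{"x":0.465,"y":-0.506,"z":0,"wx":0,"wy":0,"wz":26.4,"fingers":1},{"x":0.465,"y":-0.506,"z":0,"wx":0,"wy":0,"wz":26.4,"fingers":1},{"x":0.465,"y":-0.506,"z":0,"wx":0,"wy":0,"wz":26.4,"fingers":1},{"x":0.465,"y":-0.506,"z":0,"wx":0,"wy":0,"wz":26.4,"fingers":1},{"x":0.465,"y":-0.506,"z":0,"wx":0,"wy":0,"wz":26.4,"fingers":1},{"x":0.465,"y":-0.506,"z":0,"wx":0,"wy":0,"wz":26.4,"fingers":1},{"x":0.465,"y":-0.506,"z":0,"wx":0,"wy":0,"wz":26.4,"fingers":1},{"x":0.465,"y":-0.506,"z":0,"wx":0,"wy":0,"wz":26.4,"fingers":1},{"x":0.465,"y":-0.506,"z":0,"wx":0,"wy":0,"wz":26.4,"fingers":1},{"x":0.465,"y":-0.506,"z":0,"wx":0,"wy":0,"wz":26.4,"fingers":1},{"x":0.465,"y":-0.506,"z":0,"wx":0,"wy":0,"wz":26.4,"fingers":1},{"x":0.465,"y":-0.506,"z":0,"wx":0,"wy":0,"wz":26.4,"fingers":1},{"x":0.465,"y":-0.506,"z":0,"wx":0,"wy":0,"wz":26.4,"fingers":1}]'
python3 - <<'E'
from h import *
im,c=shot('wrist','w2.png'); o=env.get_obs(); r=o['tool_rot']
print(R.from_quat(r,scalar_first=True).as_matrix().round(3),o['position'],o['q'].round(2) if hasattr(o['q'],'round') else o['q'])
print(proj(c,np.array([.494,.0188,.033])),proj(c,np.array([.554,.0145,.022])))
h=cv2.cvtColor(im,cv2.COLOR_RGB2HSV)
for b in blobs(cv2.inRange(h,(4,190,120),(15,255,255)),60): print(b,onz(c,*b[1],.022).round(4))
w=cv2.inRange(h,(8,60,90),(22,190,255))
for y in range(100,380,40):
    x=np.nonzero(w[y])[0]
    if len(x)>10: print(y,x.min(),x.max(),onz(c,np.median(x),y,.033).round(4))
E
```

```text
time_s: 2.02
position: [0.4941, 0.017, 0.2313]
tool_rot: [0.0, 0.999, -0.039, -0.0]
wrist_force: [0.8, 0.1, 0.6]
grip_width: 0.0853
grip_force: 0.0
[[ 0.997 -0.077  0.   ]
 [-0.077 -0.997 -0.   ]
 [ 0.     0.    -1.   ]] [0.49418583 0.0171318  0.23127933] [-0.02 -0.08  1.98 -0.    1.24  1.63]
[254.29621637 164.67371193] [253.94957442 113.00533562]
([276, 119, 14, 12, 67], [281.5, 127.4]) [ 0.5347 -0.0173  0.022 ]
([220, 120, 14, 12, 63], [227.6, 128.3]) [0.5387 0.0476 0.022 ]
220 246 265 [0.4205 0.0231 0.033 ]
```

View pics/w2.png

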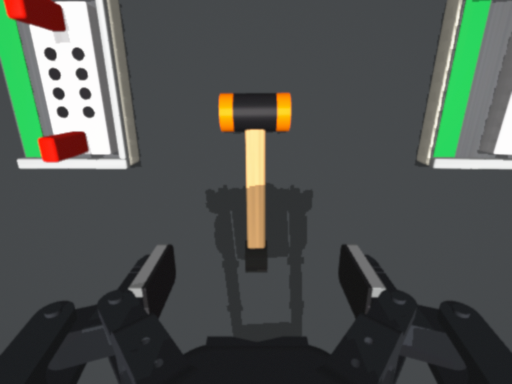

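The head is at (255,113) and the handle at u≈255, which matches the prediction. Descend, grip, and lift.

```bash
python3 -m handwheel '[{"x":0,"y":0,"z":0.06,"wx":0,"wy":0,"wz":0,"fingers":1},{"x":0,"y":0,"z":0.12,"wx":0,"wy":0,"wz":0,"fingers":1},{"x":0,"y":0,"z":0.17,"wx":0,"wy":0,"wz":0,"fingers":1},{"x":0,"y":0,"z":0.2,"wx":0,"wy":0,"wz":0,"fingers":1},{"x":0,"y":0,"z":0.215,"wx":0,"wy":0,"wz":0,"fingers":1},{"x":0,"y":0,"z":0.225,"wx":0,"wy":0,"wz":0,"fingers":1},{"x":0,"y":0,"z":0.225,"wx":0,"wy":0,"wz":0,"fingers":0},{"x":0,"y":0,"z":0.225,"wx":0,"wy":0,"wz":0,"fingers":0},{"x":0,"y":0,"z":0.225,"wx":0,"wy":0,"wz":0,"fingers":0},{"x":0,"y":0,"z":0.225,"wx":0,"wy":0,"wz":0,"fingers":0},{"x":0,"y":0,"z":0.225,"wx":0,"wy":0,"wz":0,"fingers":0},{"x":0,"y":0,"z":0.225,"wx":0,"wy":0,"wz":0,"fingers":0},{"x":0,"y":0,"z":0.225,"wx":0,"wy":0,"wz":0,"fingers":0}]'
python3 -m handwheel '[{"x":0,"y":0,"z":-0.02,"wx":0,"wy":0,"wz":0,"fingers":0},{"x":0,"y":0,"z":-0.05,"wx":0,"wy":0,"wz":0,"fingers":0},{"x":0,"y":0,"z":-0.08,"wx":0,"wy":0,"wz":0,"fingers":0},{"x":0,"y":0,"z":-0.11,"wx":0,"wy":0,"wz":0,"fingers":0},{"x":0,"y":0,"z":-0.14,"wx":0,"wy":0,"wz":0,"fingers":0},{"x":0,"y":0,"z":-0.16,"wx":0,"wy":0,"wz":0,"fingers":0},{"x":0,"y":0,"z":-0.16,"wx":0,"wy":0,"wz":0,"fingers":0}]'
python3 - <<'E'
from h import *
im,c=shot('wrist','w3.png'); S,cs=shot('side','s3.png')
v=np.vstack([np.hstack([cv2.resize(im,(400,300)),cv2.resize(S,(400,300))])]);cv2.imwrite('pics/v3.png',v[:,:,::-1])
o=env.get_obs();print(o['position'],o['wrist_torque'])
print([b for b in blobs(red(im),60)])
h=cv2.cvtColor(im,cv2.COLOR_RGB2HSV); print(blobs(cv2.inRange(h,(4,190,120),(15,255,255)),60))
E
```

```text
time_s: 3.7
position: [0.4955, 0.0184, 0.0074]
tool_rot: [0.0, 0.999, -0.037, 0.001]
wrist_force: [-0.3, -0.1, 5.7]
grip_width: 0.0229
grip_force: 59.5
time_s: 4.58
position: [0.4955, 0.0184, 0.1677]
tool_rot: [-0.0, 0.999, -0.037, 0.002]
wrist_force: [-0.0, 0.1, -2.7]
grip_width: 0.023
grip_force: 59.1
[0.49362388 0.01845048 0.16525659] [ 0.0355326   0.04700982 -0.01983824]
[([0, 0, 16, 15, 226], [7.1, 7.2]), ([0, 142, 51, 40, 1479], [22.4, 159.3])]
[([153, 94, 43, 33, 337], [176.6, 99.0]), ([317, 94, 44, 27, 301], [336.2, 98.2]), ([315, 165, 41, 29, 248], [331.8, 188.9]), ([158, 169, 41, 25, 229], [181.2, 189.3])]
```

View pics/v3.png

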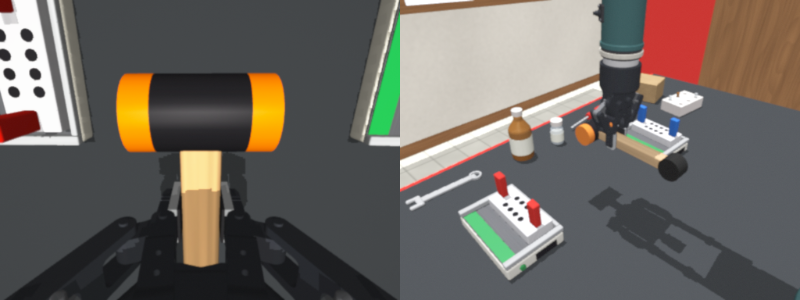

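The mallet is held and level. The lugs are untouched, with the near lug at left in the wrist view. Moving the head behind the near lug with a gap.

```bash
python3 -m handwheel '[{"x":-0.012,"y":-0.05,"z":0.0,"wx":0,"wy":0,"wz":0,"fingers":0},{"x":-0.025,"y":-0.09,"z":0.02,"wx":0,"wy":0,"wz":0,"fingers":0},{"x":-0.025,"y":-0.12,"z":0.05,"wx":0,"wy":0,"wz":0,"fingers":0},{"x":-0.025,"y":-0.133,"z":0.08,"wx":0,"wy":0,"wz":0,"fingers":0},{"x":-0.025,"y":-0.133,"z":0.09,"wx":0,"wy":0,"wz":0,"fingers":0},{"x":-0.025,"y":-0.133,"z":0.09,"wx":0,"wy":0,"wz":0,"fingers":0},{"x":-0.025,"y":-0.133,"z":0.09,"wx":0,"wy":0,"wz":0,"fingers":0}]'
python3 - <<'E'
from h import *
T,ct=shot('top','t4.png'); im,c=shot('wrist','w4.png'); S,cs=shot('side','s4.png')
v=np.hstack([cv2.resize(im,(400,300)),cv2.resize(S[150:330,60:300],(400,300))]);v=np.vstack([v,np.hstack([cv2.resize(T[130:240,110:257],(400,300)),v[:,:400]*0])]);cv2.imwrite('pics/v4.png',v[:,:,::-1])
o=env.get_obs();print(o['position'],o['wrist_force'],o['wrist_torque'])
E
```

```text
time_s: 5.55
position: [0.4803, 0.1524, 0.0771]
tool_rot: [-0.0, 0.999, -0.038, 0.001]
wrist_force: [-0.4, -0.0, -1.4]
grip_width: 0.023
grip_force: 59.5
[0.48053557 0.15261264 0.07756599] [-0.99061803 -0.94193501 -2.22593106] [ 0.03376369 -0.00998239  0.03363832]
```

View pics/v4.png

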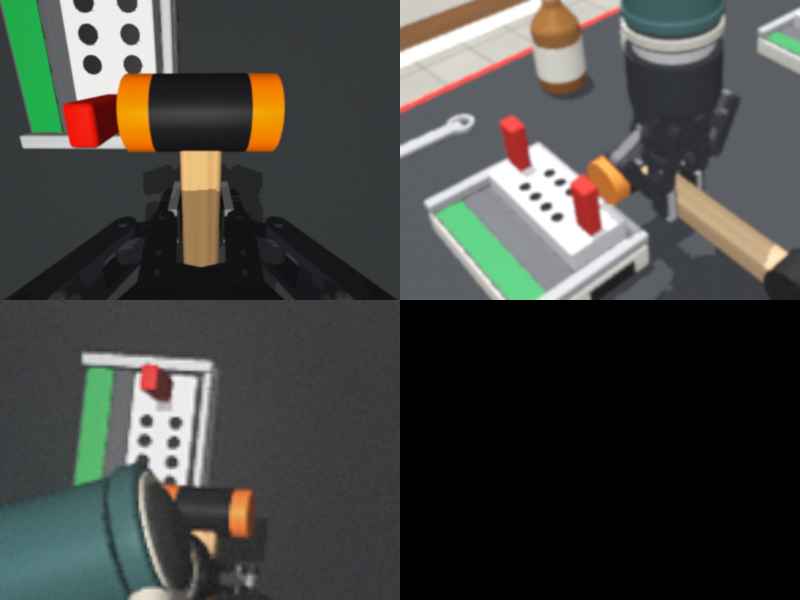

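The head stands behind the near lug with a small gap. In the wrist view the lug top is at about (104,160) and the head centre at about (257,143), so I'll cast both.

```bash
cat >> h.py <<'E'
def base(p):  # base_red frame, estimate
    a=np.radians(-4.4); d=np.asarray(p)[:2]-B0; return np.array([d@[np.cos(a),np.sin(a)],d@[-np.sin(a),np.cos(a)]])
B0=np.array([.600,.226])
def look(n):
    im,c=shot('wrist',n); hs=cv2.cvtColor(im,cv2.COLOR_RGB2HSV)
    m=(red(im)&(hs[...,2]>190)).astype(np.uint8)
    for k in cv2.findContours(m,0,2)[0]:
        if cv2.contourArea(k)<150: continue
        r=cv2.minAreaRect(k); p=onz(c,*r[0],.110); print('lugtop',np.round(r[0],1),np.round(r[1],1),p.round(4),'base',(base(p)*1e3).round(1))
    return im,c
E
python3 - <<'E'
from h import *
im,c=look('w5.png')
hs=cv2.cvtColor(im,cv2.COLOR_RGB2HSV); print(np.unique(hs[130:190,80:150,2][red(im)[130:190,80:150]],return_counts=True)[0][::12])
for u,v in[(150,97),(150,190),(363,97),(363,190),(257,143)]: print((u,v),onz(c,u,v,.092).round(4))
g=cv2.inRange(hs,(50,100,50),(75,255,255)); k=max(cv2.findContours(g,0,1)[0],key=cv2.contourArea); 
for y in(40,80,120):
    x=np.nonzero(g[y])[0]; p=onz(c,x.max(),y,.03); print('green edge',x.min(),x.max(),p.round(4),(base(p)*1e3).round(1))
print(np.diag(c['extrinsics']), env.get_obs()['position'],c['vfov'])
E
```

```text
lugtop [102.8 160. ] [58.7 36.3] [0.5422 0.207  0.11  ] base [-56.2 -23.4]
[ 78  90 102 114 127 139 155 167 179 192 204 216 228 240]
(150, 97) [0.5641 0.1906 0.092 ]
(150, 190) [0.5232 0.1986 0.092 ]
(363, 97) [0.5573 0.1009 0.092 ]
(363, 190) [0.5156 0.0991 0.092 ]
(257, 143) [0.5413 0.147  0.092 ]
green edge 11 55 [0.6013 0.2626 0.03  ] [-1.5 36.6]
green edge 20 62 [0.5792 0.2649 0.03  ] [-23.7  37.2]
green edge 30 70 [0.5552 0.2667 0.03  ] [-47.8  37.1]
[-0.07541375  0.07152665 -0.94885811  1.        ] [0.48038742 0.15268251 0.07744191] 67.72962875665571
```

The near lug is about home (y≈-25, strip offset taken into account) and the head is aligned, with a gap of about 12 mm. First slow push, to about 10 mm out.

```bash
python3 -m handwheel '[{"x":0,"y":-0.004,"z":0,"wx":0,"wy":0,"wz":0,"fingers":0},{"x":0,"y":-0.007,"z":0,"wx":0,"wy":0,"wz":0,"fingers":0},{"x":0,"y":-0.009,"z":0,"wx":0,"wy":0,"wz":0,"fingers":0},{"x":0,"y":-0.011,"z":0,"wx":0,"wy":0,"wz":0,"fingers":0},{"x":0,"y":-0.013,"z":0,"wx":0,"wy":0,"wz":0,"fingers":0},{"x":0,"y":-0.015,"z":0,"wx":0,"wy":0,"wz":0,"fingers":0},{"x":0,"y":-0.017,"z":0,"wx":0,"wy":0,"wz":0,"fingers":0},{"x":0,"y":-0.019,"z":0,"wx":0,"wy":0,"wz":0,"fingers":0},{"x":0,"y":-0.021,"z":0,"wx":0,"wy":0,"wz":0,"fingers":0},{"x":0,"y":-0.021,"z":0,"wx":0,"wy":0,"wz":0,"fingers":0}]'
python3 -c "
from h import *
look('w6.png'); print(env.get_obs()['wrist_force'])"
```

```text
time_s: 7.0
position: [0.4807, 0.174, 0.0761]
tool_rot: [0.0, 0.999, -0.037, -0.0]
wrist_force: [-1.6, -3.6, -2.3]
grip_width: 0.0231
grip_force: 59.7
lugtop [131.7 156.5] [59.4 36.6] [0.5432 0.2161 0.11  ] base [-55.9 -14.2]
[-1.37394431 -2.90310916 -1.92985496]
```

9 mm out at the near end with light force. Now back off, go to the far lug, and look.

```bash
python3 -m handwheel '[{"x":0,"y":0.025,"z":0,"wx":0,"wy":0,"wz":0,"fingers":0},{"x":0.05,"y":0.025,"z":0,"wx":0,"wy":0,"wz":0,"fingers":0},{"x":0.1,"y":0.025,"z":0,"wx":0,"wy":0,"wz":0,"fingers":0},{"x":0.121,"y":0.025,"z":0,"wx":0,"wy":0,"wz":0,"fingers":0},{"x":0.121,"y":0.025,"z":0,"wx":0,"wy":0,"wz":0,"fingers":0},{"x":0.121,"y":0.025,"z":0,"wx":0,"wy":0,"wz":0,"fingers":0}]'
python3 - <<'E'
from h import *
im,c=look('w7.png'); print(onz(c,257,143,.092))
cv2.imwrite('pics/v7.png',im[:,:,::-1])
E
```

```text
time_s: 7.8
position: [0.599, 0.1403, 0.0759]
tool_rot: [-0.0, 0.999, -0.037, -0.0]
wrist_force: [-0.1, 0.7, -2.5]
grip_width: 0.0227
grip_force: 59.6
lugtop [ 92.2 158.5] [60.1 38.7] [0.6619 0.1975 0.11  ] base [ 63.9 -23.7]
[0.6601484  0.13466069 0.092     ]
```

View pics/v7.png

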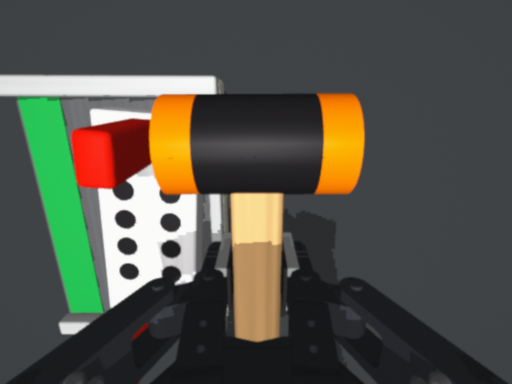

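The far lug top is at (92,158), gap about 15 mm, nothing in the way. Push the far end about 17 mm.

```bash
python3 -m handwheel '[{"x":0,"y":-0.005,"z":0,"wx":0,"wy":0,"wz":0,"fingers":0},{"x":0,"y":-0.009,"z":0,"wx":0,"wy":0,"wz":0,"fingers":0},{"x":0,"y":-0.011,"z":0,"wx":0,"wy":0,"wz":0,"fingers":0},{"x":0,"y":-0.013,"z":0,"wx":0,"wy":0,"wz":0,"fingers":0},{"x":0,"y":-0.015,"z":0,"wx":0,"wy":0,"wz":0,"fingers":0},{"x":0,"y":-0.017,"z":0,"wx":0,"wy":0,"wz":0,"fingers":0},{"x":0,"y":-0.019,"z":0,"wx":0,"wy":0,"wz":0,"fingers":0},{"x":0,"y":-0.021,"z":0,"wx":0,"wy":0,"wz":0,"fingers":0},{"x":0,"y":-0.023,"z":0,"wx":0,"wy":0,"wz":0,"fingers":0},{"x":0,"y":-0.025,"z":0,"wx":0,"wy":0,"wz":0,"fingers":0},{"x":0,"y":-0.027,"z":0,"wx":0,"wy":0,"wz":0,"fingers":0},{"x":0,"y":-0.029,"z":0,"wx":0,"wy":0,"wz":0,"fingers":0},{"x":0,"y":-0.031,"z":0,"wx":0,"wy":0,"wz":0,"fingers":0},{"x":0,"y":-0.032,"z":0,"wx":0,"wy":0,"wz":0,"fingers":0}]'
python3 -c "
from h import *
look('w8.png')"
python3 -m handwheel '[{"x":0,"y":0.015,"z":0,"wx":0,"wy":0,"wz":0,"fingers":0},{"x":0,"y":0.03,"z":0,"wx":0,"wy":0,"wz":0,"fingers":0},{"x":-0.05,"y":0.03,"z":0,"wx":0,"wy":0,"wz":0,"fingers":0},{"x":-0.1,"y":0.024,"z":0,"wx":0,"wy":0,"wz":0,"fingers":0},{"x":-0.121,"y":0.021,"z":0,"wx":0,"wy":0,"wz":0,"fingers":0},{"x":-0.121,"y":0.021,"z":0,"wx":0,"wy":0,"wz":0,"fingers":0},{"x":-0.121,"y":0.021,"z":0,"wx":0,"wy":0,"wz":0,"fingers":0}]'
python3 -c "
from h import *
im,c=look('w9.png'); print(onz(c,257,143,.092))"
```

```text
time_s: 9.6
position: [0.6021, 0.1719, 0.0763]
tool_rot: [-0.0, 0.999, -0.037, -0.0]
wrist_force: [0.2, -4.7, -2.5]
grip_width: 0.023
grip_force: 59.8
lugtop [133.9 163.1] [60.8 36.3] [0.662  0.2139 0.11  ] base [62.7 -7.3]
time_s: 10.52
position: [0.4812, 0.1597, 0.0769]
tool_rot: [-0.0, 0.999, -0.038, 0.001]
wrist_force: [0.4, 0.1, -2.2]
grip_width: 0.0233
grip_force: 59.7
lugtop [ 97.7 162.8] [59.5 35.4] [0.542  0.2159 0.11  ] base [-57.1 -14.5]
[0.54209397 0.15404502 0.092     ]
```

Far end is now 16 mm out, near 9 mm. Push the near end by about 19.5 mm (gap 14), then look and go to the far end.

```bash
python3 -m handwheel '[{"x":0,"y":-0.005,"z":0,"wx":0,"wy":0,"wz":0,"fingers":0},{"x":0,"y":-0.009,"z":0,"wx":0,"wy":0,"wz":0,"fingers":0},{"x":0,"y":-0.011,"z":0,"wx":0,"wy":0,"wz":0,"fingers":0},{"x":0,"y":-0.013,"z":0,"wx":0,"wy":0,"wz":0,"fingers":0},{"x":0,"y":-0.015,"z":0,"wx":0,"wy":0,"wz":0,"fingers":0},{"x":0,"y":-0.017,"z":0,"wx":0,"wy":0,"wz":0,"fingers":0},{"x":0,"y":-0.019,"z":0,"wx":0,"wy":0,"wz":0,"fingers":0},{"x":0,"y":-0.021,"z":0,"wx":0,"wy":0,"wz":0,"fingers":0},{"x":0,"y":-0.023,"z":0,"wx":0,"wy":0,"wz":0,"fingers":0},{"x":0,"y":-0.025,"z":0,"wx":0,"wy":0,"wz":0,"fingers":0},{"x":0,"y":-0.027,"z":0,"wx":0,"wy":0,"wz":0,"fingers":0},{"x":0,"y":-0.029,"z":0,"wx":0,"wy":0,"wz":0,"fingers":0},{"x":0,"y":-0.031,"z":0,"wx":0,"wy":0,"wz":0,"fingers":0},{"x":0,"y":-0.033,"z":0,"wx":0,"wy":0,"wz":0,"fingers":0},{"x":0,"y":-0.033,"z":0,"wx":0,"wy":0,"wz":0,"fingers":0}]'
python3 -c "
from h import *
look('w10.png')"
python3 -m handwheel '[{"x":0,"y":0.015,"z":0,"wx":0,"wy":0,"wz":0,"fingers":0},{"x":0,"y":0.03,"z":0,"wx":0,"wy":0,"wz":0,"fingers":0},{"x":0.05,"y":0.03,"z":0,"wx":0,"wy":0,"wz":0,"fingers":0},{"x":0.1,"y":0.026,"z":0,"wx":0,"wy":0,"wz":0,"fingers":0},{"x":0.12,"y":0.026,"z":0,"wx":0,"wy":0,"wz":0,"fingers":0},{"x":0.12,"y":0.026,"z":0,"wx":0,"wy":0,"wz":0,"fingers":0},{"x":0.12,"y":0.026,"z":0,"wx":0,"wy":0,"wz":0,"fingers":0}]'
python3 -c "
from h import *
im,c=look('w11.png'); print(onz(c,257,143,.092))"
```

```text
time_s: 12.45
position: [0.4826, 0.1931, 0.0762]
tool_rot: [-0.0, 0.999, -0.037, 0.0]
wrist_force: [-2.4, -3.6, -3.3]
grip_width: 0.0231
grip_force: 59.6
lugtop [131.8 159.5] [57.9 36.3] [0.5438 0.2355 0.11  ] base [-56.8   5.2]
time_s: 13.38
position: [0.5992, 0.1572, 0.076]
tool_rot: [0.0, 0.999, -0.038, -0.001]
wrist_force: [-0.1, -0.2, -1.7]
grip_width: 0.023
grip_force: 59.7
lugtop [ 94.7 159. ] [59.6 37.8] [0.6619 0.2136 0.11  ] base [62.7 -7.6]
[0.66038226 0.15157462 0.092     ]
```

Near end is done at about 28–30 mm out. Push the far end to match.

```bash
python3 -m handwheel '[{"x":0,"y":-0.005,"z":0,"wx":0,"wy":0,"wz":0,"fingers":0},{"x":0,"y":-0.009,"z":0,"wx":0,"wy":0,"wz":0,"fingers":0},{"x":0,"y":-0.011,"z":0,"wx":0,"wy":0,"wz":0,"fingers":0},{"x":0,"y":-0.013,"z":0,"wx":0,"wy":0,"wz":0,"fingers":0},{"x":0,"y":-0.015,"z":0,"wx":0,"wy":0,"wz":0,"fingers":0},{"x":0,"y":-0.017,"z":0,"wx":0,"wy":0,"wz":0,"fingers":0},{"x":0,"y":-0.019,"z":0,"wx":0,"wy":0,"wz":0,"fingers":0},{"x":0,"y":-0.021,"z":0,"wx":0,"wy":0,"wz":0,"fingers":0},{"x":0,"y":-0.023,"z":0,"wx":0,"wy":0,"wz":0,"fingers":0},{"x":0,"y":-0.025,"z":0,"wx":0,"wy":0,"wz":0,"fingers":0},{"x":0,"y":-0.027,"z":0,"wx":0,"wy":0,"wz":0,"fingers":0},{"x":0,"y":-0.029,"z":0,"wx":0,"wy":0,"wz":0,"fingers":0},{"x":0,"y":-0.029,"z":0,"wx":0,"wy":0,"wz":0,"fingers":0}]'
python3 -c "
from h import *
look('w12.png')"
python3 -m handwheel '[{"x":0,"y":0.015,"z":0,"wx":0,"wy":0,"wz":0,"fingers":0},{"x":0,"y":0.03,"z":0,"wx":0,"wy":0,"wz":0,"fingers":0},{"x":-0.05,"y":0.03,"z":0,"wx":0,"wy":0,"wz":0,"fingers":0},{"x":-0.1,"y":0.024,"z":0,"wx":0,"wy":0,"wz":0,"fingers":0},{"x":-0.12,"y":0.02,"z":0,"wx":0,"wy":0,"wz":0,"fingers":0},{"x":-0.12,"y":0.02,"z":0,"wx":0,"wy":0,"wz":0,"fingers":0},{"x":-0.12,"y":0.02,"z":0,"wx":0,"wy":0,"wz":0,"fingers":0}]'
python3 - <<'E'
from h import *
im,c=look('w13.png'); print(onz(c,257,143,.092)); T,_=shot('top','t13.png');S,_=shot('side','s13.png')
v=np.hstack([cv2.resize(im,(400,300)),cv2.resize(S[180:330,60:260],(400,300))]);v=np.vstack([v,np.hstack([cv2.resize(T[130:240,110:257],(400,300)),v[:,:400]*0])]);cv2.imwrite('pics/v13.png',v[:,:,::-1])
E
```

```text
time_s: 15.05
position: [0.602, 0.1869, 0.076]
tool_rot: [0.0, 0.999, -0.037, -0.0]
wrist_force: [-2.7, -4.0, -2.8]
grip_width: 0.0231
grip_force: 59.7
lugtop [135.6 167.3] [60.8 35.4] [0.6602 0.2284 0.11  ] base [59.9  7. ]
time_s: 15.98
position: [0.4833, 0.176, 0.0773]
tool_rot: [-0.0, 0.999, -0.038, 0.002]
wrist_force: [0.4, -0.0, -3.1]
grip_width: 0.0231
grip_force: 59.7
lugtop [ 92.8 172. ] [57.8 35.7] [0.5404 0.2354 0.11  ] base [-60.1   4.8]
[0.54405164 0.17037149 0.092     ]
```

View pics/v13.png

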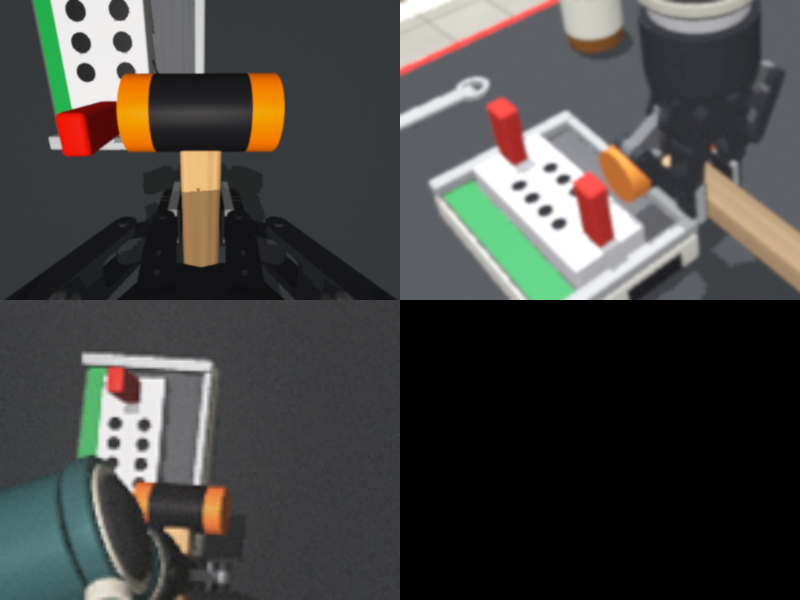

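The side view shows the tray's leading edge along the green strip, with the near end about 2 mm behind. One last small tap, then lay the mallet down.

```bash
python3 -m handwheel '[{"x":-0.003,"y":-0.005,"z":0,"wx":0,"wy":0,"wz":0,"fingers":0},{"x":-0.003,"y":-0.01,"z":0,"wx":0,"wy":0,"wz":0,"fingers":0},{"x":-0.003,"y":-0.013,"z":0,"wx":0,"wy":0,"wz":0,"fingers":0},{"x":-0.003,"y":-0.015,"z":0,"wx":0,"wy":0,"wz":0,"fingers":0},{"x":-0.003,"y":-0.017,"z":0,"wx":0,"wy":0,"wz":0,"fingers":0},{"x":-0.003,"y":-0.019,"z":0,"wx":0,"wy":0,"wz":0,"fingers":0},{"x":-0.003,"y":-0.0195,"z":0,"wx":0,"wy":0,"wz":0,"fingers":0},{"x":-0.003,"y":-0.0195,"z":0,"wx":0,"wy":0,"wz":0,"fingers":0}]'
python3 -c "
from h import *
look('w14.png')"
python3 -m handwheel '[{"x":0,"y":0.03,"z":0,"wx":0,"wy":0,"wz":0,"fingers":0},{"x":0,"y":0.08,"z":-0.02,"wx":0,"wy":0,"wz":0,"fingers":0},{"x":0,"y":0.13,"z":-0.02,"wx":0,"wy":0,"wz":0,"fingers":0},{"x":0,"y":0.175,"z":0.0,"wx":0,"wy":0,"wz":0,"fingers":0},{"x":0,"y":0.175,"z":0.03,"wx":0,"wy":0,"wz":0,"fingers":0},{"x":0,"y":0.175,"z":0.05,"wx":0,"wy":0,"wz":0,"fingers":0},{"x":0,"y":0.175,"z":0.06,"wx":0,"wy":0,"wz":0,"fingers":0},{"x":0,"y":0.175,"z":0.064,"wx":0,"wy":0,"wz":0,"fingers":0},{"x":0,"y":0.175,"z":0.064,"wx":0,"wy":0,"wz":0,"fingers":0}]'
```

```text
time_s: 17.12
position: [0.4794, 0.1951, 0.0762]
tool_rot: [0.0, 0.999, -0.038, -0.0]
wrist_force: [-0.8, -2.5, -1.6]
grip_width: 0.0232
grip_force: 59.9
lugtop [133.9 160.3] [59.4 35.2] [0.5404 0.2368 0.11  ] base [-60.3   6.2]
time_s: 18.3
position: [0.4671, 0.0213, 0.0127]
tool_rot: [-0.0, 0.999, -0.037, 0.0]
wrist_force: [0.8, 0.3, -2.1]
grip_width: 0.0229
grip_force: 60.0
```

Lower the last 4–5 mm, watching the force, and then release.

```bash
python3 -m handwheel '[{"x":0,"y":0,"z":0.002,"wx":0,"wy":0,"wz":0,"fingers":0},{"x":0,"y":0,"z":0.004,"wx":0,"wy":0,"wz":0,"fingers":0},{"x":0,"y":0,"z":0.0045,"wx":0,"wy":0,"wz":0,"fingers":0},{"x":0,"y":0,"z":0.0045,"wx":0,"wy":0,"wz":0,"fingers":0}]'
python3 -m handwheel '[{"x":0,"y":0,"z":0,"wx":0,"wy":0,"wz":0,"fingers":1},{"x":0,"y":0,"z":0,"wx":0,"wy":0,"wz":0,"fingers":1},{"x":0,"y":0,"z":0,"wx":0,"wy":0,"wz":0,"fingers":1},{"x":0,"y":0,"z":0,"wx":0,"wy":0,"wz":0,"fingers":1},{"x":0,"y":0,"z":0,"wx":0,"wy":0,"wz":0,"fingers":1},{"x":0,"y":0,"z":-0.03,"wx":0,"wy":0,"wz":0,"fingers":1},{"x":0,"y":0,"z":-0.08,"wx":0,"wy":0,"wz":0,"fingers":1},{"x":0,"y":0,"z":-0.14,"wx":0,"wy":0,"wz":0,"fingers":1},{"x":0,"y":0,"z":-0.2,"wx":0,"wy":0,"wz":0,"fingers":1},{"x":0,"y":0,"z":-0.22,"wx":0,"wy":0,"wz":0,"fingers":1},{"x":0,"y":0,"z":-0.22,"wx":0,"wy":0,"wz":0,"fingers":1}]'
python3 - <<'E'
from h import *
im,c=look('w15.png'); S,_=shot('side','s15.png')
cv2.imwrite('pics/v15.png',np.hstack([cv2.resize(im,(400,300)),cv2.resize(S,(400,300))])[:,:,::-1])
E
```

```text
time_s: 18.8
position: [0.4665, 0.021, 0.0078]
tool_rot: [0.0, 0.999, -0.037, 0.0]
wrist_force: [-0.7, 1.2, -3.1]
grip_width: 0.0228
grip_force: 60.0
time_s: 20.18
position: [0.468, 0.021, 0.2301]
tool_rot: [-0.0, 0.999, -0.037, 0.003]
wrist_force: [0.3, -0.7, -0.9]
grip_width: 0.0855
grip_force: 0.0
lugtop [ 11.5 125.4] [29.  16.6] [0.5396 0.2353 0.11  ] base [-61.    4.6]
```

View pics/v15.png

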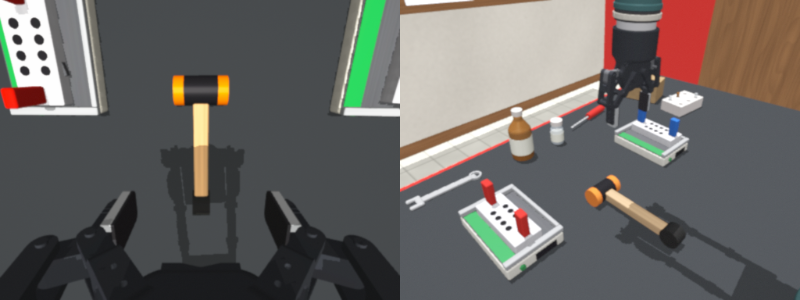

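The mallet lies flat on the bench, the gripper is clear, and the red tray is out at the green strip.

```bash
python3 -c "
from plant import env
print(env.job_done())"
```

```text
the job is handed in; nothing more can be done
None
```

I walked the red tray out to the green strip at both ends (about 29–30 mm by camera estimate) and laid the mallet flat on the bench. The blue tray was not touched, and I handed the job in at about 20 s; it returned no verdict.

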